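# Change over the glue can at the joint press

## Robot

A 6-joint arm with a two-finger parallel gripper is mounted at the origin on the work surface; the furniture and walls round the work are solid. World frame = base frame: x ahead of the robot, y to its left, z up, the work surface at z = 0. Lengths are in m, angles in rad, forces in N, time in s.
With the tool pointing down it reaches from about 0.35 to 0.875 m from the base axis. Payload 4.2 kg.
Tool frame: the origin (TCP) lies between the finger pads; the fingertips stand 22 mm ahead of it and the grasp point (between the pads) lies 3 mm ahead of it; z points along the fingers, y is the line along which they close (so a half turn about z gives the same grasp; the last joint's range is limited). The gripper opens to 85 mm and grips with 20 to 120 N. Pads are 22 mm wide; open, the fingers measure 114 mm over their backs; the gripper's body (76 mm by 85 mm) begins 54 mm behind the grasp point. The pads swing forward as they close: fully open they stand 13 mm farther back than shut.
Start: joints at [1.382, 0.385, 0.008, 0, -1.194, -0.259], TCP at [0.271, 0.563, 0.253] pointing down, gripper open.
Joint ranges: [-3.14, 3.14], [-1.21, 2.06], [-1.07, 1.41], [-3.16, 2.05], [-2.99, -0.16], [-3.1, 3.1]. Speed limits (rad/s): [2.79, 2.79, 3.14, 3.14, 3.14, 3.14].

## Interface

Orientations are given as [roll, pitch, yaw] about the fixed x, y, z axes, in that order (R = Rz(yaw) Ry(pitch) Rx(roll)).
In Python, from workcell import manip gives the robot as it stands. The module is installed in compiled form; this text tells all that it offers.
- The arm moves only by the tool jog_arm, never from a script. Its argument "moves" is a list that holds one entry, the list of rows, each a list of 5 numbers: the shift along the tool's x, y, z in cm, then the turn about the tool's z in rad, then the opening in per cent of the stroke, from 0 (shut) to 100 (fully open). In form: [[[dx, dy, dz, turn, fingers], ...]]. A call has 1 to 20 rows; each row shifts and turns the commanded pose from where the row before left it, along the tool's axes as they then stand; what a row does not reach is not made up. A row lasts 1/12 s, in which the tool goes at most 41.7 mm and 7.16 degrees, less where a joint would pass 70% of its speed; a pose out of reach is approached as far as the arm can. A call is refused whole if a number of a shift passes 4.17 or a number of a turn 0.125, either way. A call with a gripper value outside its range is refused whole. The fingers move at their own pace and stop on an object; "squeeze" is the grip in N (left out, the last holds). Time passes only in rows, so rows that do not move let the fingers close. It gives the time, the measured TCP pose, the force, the opening and the grip force at its end, in the units of the state.
- manip.sense(): the state, without advancing time (a new reading comes with each control period).
- manip.capture(name): name is "side" or "top"; returns the picture (400x640x3 uint8, red, green, blue); there is no depth.
- manip.calibration(name): a dict with "K" (3x3 intrinsics, pixels), "xyz" and "rotation" of the camera in the world. Camera axes: x right, y up, looking along -z (the intrinsics and any distortion apply to the point x, -y, -z); pixel columns grow to the right and rows downward; lengths in m; the calibration is good to about 2 mm. A picture is of the moment at which its call begins. calibration takes no time and is no camera call.
- manip.finish_job(): hands the job in; it is judged then, once.
The state is a dict: "time_s": time; "joint_positions": joint angles; "qvel": joint speeds; "joint_efforts": joint torques, N m; "tool_pos": TCP position; "tcp_rot": TCP orientation; "wrist_force": force on the tool from outside, world axes, zero at the start; "ft_torque": the same for the moment, N m; "gripper_width": finger opening in m; "grip_force": force on a finger pad.
Only numpy, scipy, OpenCV 4.12 (cv2) and the standard library are available. Lean on these libraries where they do the work, as an engineer would, in place of code of your own. Each camera call takes 0.05 s, during which the arm holds its last target. There are 200 camera calls.

## Task

We are changing over to the other glue. First press down the cap of the tall slim round can, which has been left up, until it is fully home; then pull the cap of the short wide round can up to its open stop. Leave the square can's cap shut and let go of everything.

Things in the scene. Friction and masses are not known exactly. Their poses are not given: they have to be found in the camera images.
- tall_can_cap_top (a point): Centre of the top face of the tall slim round can's cap; moves with it. Grey ribbed upright cylinder, diameter 34 mm, 30 tall; slides 16 mm up and down. Detent at both ends: 4 to 6 N moves it off an end, past half-way it snaps on by itself. Top 198 mm above the bed when shut, 214 up; starts up. Can upright, bolted down, body diameter 44, shoulder 146 high, foot plate diameter 84.
- wide_can_cap_top (a point): Centre of the top face of the short wide round can's cap; same cap, travel and detents as the tall can's. Top 126 mm above the bed when shut, 142 up; starts shut. Can upright, bolted down, body diameter 76, shoulder 74 high; between shoulder and shut cap 22 mm of brass neck (diameter at most 28) stay free for the fingertips.
- square_can_cap_top (a point): Centre of the top face of the square can's cap, to be left shut; same cap, travel, detents and neck as the others. Top 162 mm above the bed when shut, 178 up; starts shut. Can upright, bolted down, body 56 by 56 mm, shoulder 110 high.

How it is judged:
On the way, in this order (a step that is already met when the one before it is completed fails the run):
1. the tall can's cap is pressed fully home (height (world z) of tall_can_cap_top between 0.195 and 0.201 m), for 0.2 s.
2. the wide can's cap is pulled up to its open stop (height (world z) of wide_can_cap_top above 0.139 m), for 0.2 s.
At the end, for the whole second after the job is handed in: The tall can's cap is shut (top within 3 mm of 198 mm above the bed), the wide can's cap is up (top within 3 mm of 142 mm) and the square can's cap is shut (top within 3 mm of 162 mm) (all of step 1 and height (world z) of wide_can_cap_top above 0.139 m and height (world z) of square_can_cap_top below 0.165 m); the robot touches nothing.
It fails at once if the square can's cap is pulled off its seat (height (world z) of square_can_cap_top above 0.168 m).
It also fails if it takes over 32 s, if anything falls off the work surface, if the arm or the gripper's body presses on something with over 40 N, if the wrist force passes 120 N, or if a joint passes its speed limit or range.

## Working session

There is one attempt and no reset: what is moved stays moved. The work goes in short steps, Python scripts to look and compute and a tool call to move; the robot and the scene stay as the last step left them, time stands still between calls to the robot, and variables do not carry over. Pictures are saved under pics/ and viewed, at most 10 in all, crops included, and the job is handed in when it is done.

Besides the shell and the picture viewer there is one more tool, called after "Request:" by a JSON object that holds its "op" and its "data". jog_arm: Moves the arm, as the interface text tells. Its arguments: {"type":"object","properties":{"moves":{"type":"array"},"squeeze":{"type":"number"}},"required":["moves"]}

```bash
mkdir -p pics; python3 - <<'E'
from workcell import manip
import cv2
for n in("side","top"):
    cv2.imwrite(f"pics/{n}0.png",manip.capture(n)[:,:,::-1]); c=manip.calibration(n); print(n,c)
print(manip.sense())
E
```

```text
side {'K': array([[406.1751937 ,   0.        , 316.14395118],
       [  0.        , 406.1751937 , 196.23869528],
       [  0.        ,   0.        ,   1.        ]]), 'xyz': array([ 0.25889964, -0.5117165 ,  0.67137383]), 'rotation': array([ 1.01650367, -0.02230766, -0.31531379])}
top {'K': array([[402.05549137,   0.        , 308.39384775],
       [  0.        , 402.05549137, 199.16437556],
       [  0.        ,   0.        ,   1.        ]]), 'xyz': array([0.4026779 , 0.16508892, 1.07391069]), 'rotation': array([ 0.10367764, -0.02018492, -1.55334223])}
{'time_s': 0.1, 'joint_positions': array([ 1.38158924e+00,  3.85464589e-01,  6.76621430e-03, -4.46179914e-04,
       -1.19404045e+00, -2.58626358e-01]), 'qvel': array([ 0.0002282 , -0.00023612,  0.00144667,  0.00203525,  0.00013837,
        0.00162889]), 'joint_efforts': array([ 5.35124201e-06, -3.93322849e+01,  1.88927454e+01,  4.19793472e+00,
       -2.64512324e-03,  5.33217246e-06]), 'tool_pos': array([0.27038898, 0.56294033, 0.25233985]), 'tcp_rot': array([ 3.13960870e+00, -9.60295139e-05, -4.47997909e-01]), 'wrist_force': array([ 1.14696497,  0.71677517, -0.82264898]), 'ft_torque': array([ 0.02956945, -0.03528141, -0.00750498]), 'grip_force': 0.0, 'gripper_width': 0.08537494438947132}
```

View pics/side0.png

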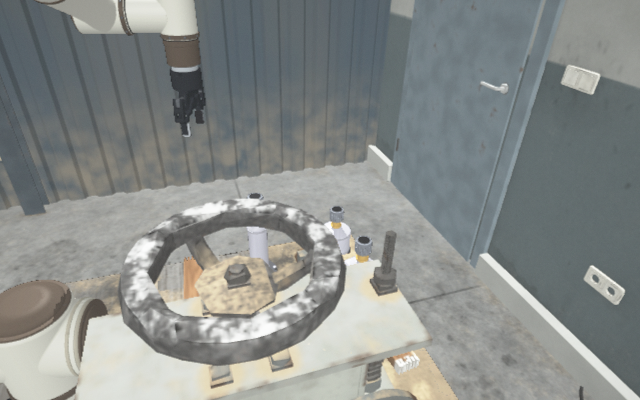

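View pics/top0.png

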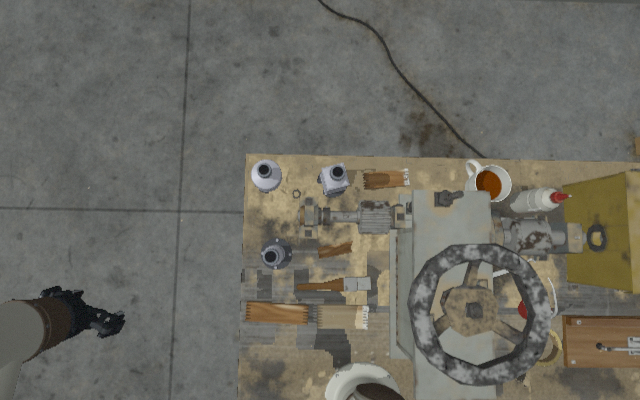

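The top view shows the wide can near (265,172), the square can near (335,178) and the tall can, with its foot plate, near (273,255). In the side view the caps are at about (337,213) for the wide can, (363,243) for the square one and (255,197) for the tall one, which is partly behind the wheel.

```bash
python3 - <<'E'
import cv2,numpy as np
t=cv2.imread("pics/top0.png")[150:280,240:360]; s=cv2.imread("pics/side0.png")[185:275,240:390]
t=cv2.resize(t,None,fx=4.6,fy=4.6,interpolation=cv2.INTER_CUBIC); cv2.imwrite("pics/t1.png",t)
cv2.imwrite("pics/s1.png",cv2.resize(s,None,fx=5,fy=5,interpolation=cv2.INTER_CUBIC))
E
cat > h.py <<'E'
import numpy as np
from scipy.spatial.transform import Rotation as R
from workcell import manip
def ray(n,u,v):
    c=manip.calibration(n);K=c["K"]
    d=np.array([(u-K[0,2])/K[0,0],-(v-K[1,2])/K[1,1],-1.])
    return np.array(c["xyz"]),R.from_euler("xyz",c["rotation"]).as_matrix()@d
def onz(n,u,v,z):
    o,d=ray(n,u,v);return o+d*(z-o[2])/d[2]
def proj(n,p):
    c=manip.calibration(n);K=c["K"]
    q=R.from_euler("xyz",c["rotation"]).as_matrix().T@(np.array(p)-c["xyz"])
    return K[0,0]*q[0]/-q[2]+K[0,2],K[1,1]*-q[1]/-q[2]+K[1,2]
E
```

```text
(no output)
```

View pics/t1.png

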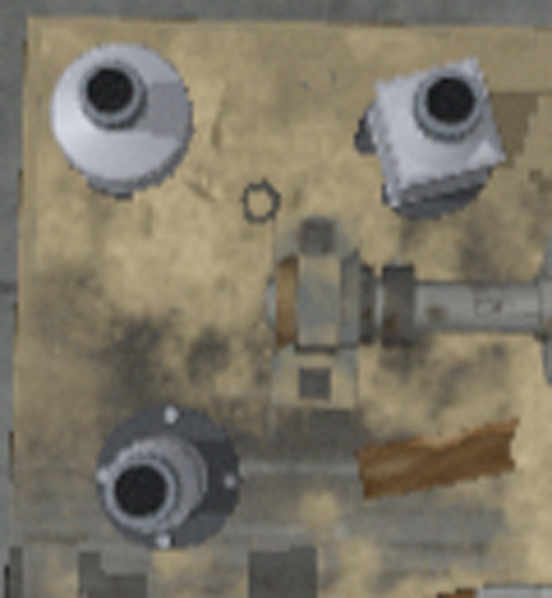

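View pics/s1.png

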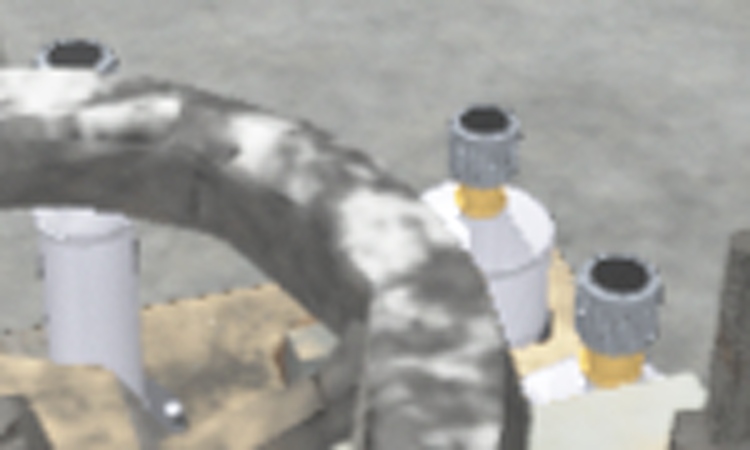

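The crops show the dark cap discs clearly. In the top crop they are at (108,91) wide, (450,100) square and (140,490) tall; in the side crop at (485,120), (619,273) and (77,54). Next I refine them with a mask and cast rays.

```bash
python3 - <<'E'
import cv2,numpy as np
from h import *
T=cv2.imread("pics/top0.png");S=cv2.imread("pics/side0.png")
def cen(I,u,v):
    r=7;m=cv2.inRange(cv2.cvtColor(I,cv2.COLOR_BGR2GRAY),0,62)
    n,l,st,c=cv2.connectedComponentsWithStats(m,connectivity=4)
    i=l[round(v),round(u)];return c[i],st[i]
for n,t,s,z in(("wide",(108,91),(485,120),.126),("sq",(450,100),(619,273),.162),("tall",(140,490),(77,54),.214)):
    a,sa=cen(T,240+t[0]/4.6-.4,150+t[1]/4.6-.4);b,sb=cen(S,240+s[0]/5-.4,185+s[1]/5-.4)
    print(n,a,sa,b,sb)
    o1,d1=ray("top",*a);o2,d2=ray("side",*b)
    k=np.linalg.lstsq(np.c_[d1,-d2],o2-o1,rcond=None)[0]
    p,q=o1+k[0]*d1,o2+k[1]*d2
    print(" tri",((p+q)/2).round(4),"gap",np.linalg.norm(p-q).round(4),"plane top",onz("top",*a,z).round(4),"side",onz("side",*b,z).round(4))
E
```

```text
wide [263.43661972 169.22535211] [259 165  10   9  71] [320.17006733 200.02475413] [     0      0    640    400 254705]
 tri [0.5494 0.257  0.1561] gap 0.0336 plane top [0.5713 0.2561 0.126 ] side [0.5479 0.3023 0.126 ]
sq [337.40506329 171.35443038] [333 167  10  10  79] [320.17006733 200.02475413] [     0      0    640    400 254705]
 tri [0.5116 0.0998 0.2632] gap 0.0688 plane top [0.5635 0.0827 0.162 ] side [0.5288 0.2486 0.162 ]
tall [269.96842105 256.09473684] [265 251  11  11  95] [320.17006733 200.02475413] [     0      0    640    400 254705]
 tri [0.4363 0.2015 0.2158] gap 0.1431 plane top [0.3698 0.2285 0.214 ] side [0.5013 0.171  0.214 ]
```

```bash
python3 - <<'E'
from h import *
for n,a,b,z in(("wide",(263.44,169.2),(336.6,208.6),.126),("sq",(337.4,171.35),(363.4,239.2),.162),("tall",(269.97,256.1),(255,195.4),.214)):
    o1,d1=ray("top",*a);o2,d2=ray("side",*b)
    k=np.linalg.lstsq(np.c_[d1,-d2],o2-o1,rcond=None)[0]
    p,q=o1+k[0]*d1,o2+k[1]*d2
    print(n,((p+q)/2).round(4),"gap",np.linalg.norm(p-q).round(4),"top",onz("top",*a,z).round(4),"side",onz("side",*b,z).round(4))
    P=onz("top",*a,z);print(" reach",np.hypot(*P[:2]))
# tool-axis shift helper: tool pointing down yaw -0.448
Rm=R.from_euler("xyz",[np.pi,0,-.448]).as_matrix();print(Rm.round(3))
p0=np.array([.2704,.5629,.2523])
for t in((.3698,.2285),(.5713,.2561)):
    print((Rm.T@(np.array([*t,.2523])-p0))*100)
E
```

```text
wide [0.573  0.2558 0.1249] gap 0.003 top [0.5714 0.2561 0.126 ] side [0.574  0.2541 0.126 ]
 reach 0.6261307710357964
sq [0.5648 0.0823 0.1619] gap 0.0027 top [0.5635 0.0827 0.162 ] side [0.5661 0.082  0.162 ]
 reach 0.569563683464842
tall [0.3716 0.2281 0.2136] gap 0.0038 top [0.3698 0.2285 0.214 ] side [0.3733 0.227  0.214 ]
 reach 0.4346754379608016
[[ 0.901 -0.433 -0.   ]
 [-0.433 -0.901 -0.   ]
 [ 0.     0.    -1.   ]]
[2.34440699e+01 2.58343335e+01 3.16379338e-15]
[4.04100398e+01 1.46184534e+01 1.79024422e-15]
```

The two views agree to about 3 mm and the heights match. I take the tall can at (0.3715, 0.228) and the wide can at (0.5725, 0.2555). I'll shut the fingers, rise a little and move over the tall cap.

Request:
{"op": "jog_arm", "data": {"moves": [[[0, 0, -1, 0, 0], [0, 0, -1, 0, 0], [1.8, 1.98, 0, 0, 0], [1.8, 1.98, 0, 0, 0], [1.8, 1.98, 0, 0, 0], [1.8, 1.98, 0, 0, 0], [1.8, 1.98, 0, 0, 0], [1.8, 1.98, 0, 0, 0], [1.8, 1.98, 0, 0, 0], [1.8, 1.98, 0, 0, 0], [1.8, 1.98, 0, 0, 0], [1.8, 1.98, 0, 0, 0], [1.8, 1.98, 0, 0, 0], [1.8, 1.98, 0, 0, 0], [1.8, 1.98, 0, 0, 0], [0, 0, 0, 0, 0], [0, 0, 0, 0, 0], [0, 0, 0, 0, 0]]], "squeeze": 40}}

```text
time_s: 1.6
tool_pos: [0.3704, 0.2304, 0.2743]
tcp_rot: [-3.14, -0.001, -0.448]
wrist_force: [-0.2, 0.2, 0.2]
gripper_width: -0.0
grip_force: 0.0
```

```bash
python3 - <<'E'
import cv2
from h import *
I=manip.capture("top");J=manip.capture("side");s=manip.sense();print({k:np.round(s[k],4) for k in("time_s","tool_pos","tcp_rot","wrist_force","gripper_width")})
a=cv2.resize(I[190:320,220:340],(480,520))[:,:,::-1];b=cv2.resize(J[120:250,200:320],(480,520))[:,:,::-1]
import numpy as np
cv2.imwrite("pics/a2.png",cv2.resize(np.hstack([a,b]),(790,428)))
Rm=R.from_euler("xyz",s["tcp_rot"]).as_matrix()
print("to tall cm",(Rm.T@(np.array([.3715,.228,.24])-s["tool_pos"])*100).round(2))
E
```

```text
{'time_s': np.float64(1.7), 'tool_pos': array([0.3701, 0.2308, 0.2738]), 'tcp_rot': array([-3.1406e+00, -2.0000e-04, -4.4700e-01]), 'wrist_force': array([ 0.556 , -0.6165,  0.8719]), 'gripper_width': np.float64(-0.0)}
to tall cm [0.24 0.2  3.38]
```

View pics/a2.png

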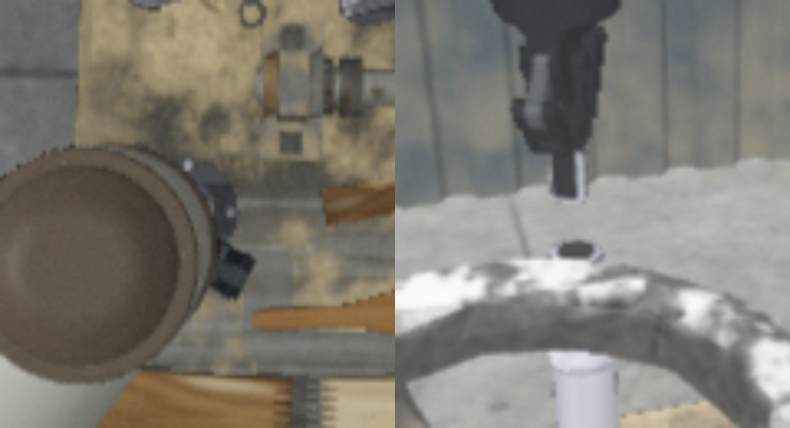

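The side view has the shut fingertips at about (569,200) in the crop, right above the tall cap at (577,250). The top view is blocked by the wrist. I'll correct by 2 mm each way and press.

Request:
{"op": "jog_arm", "data": {"moves": [[[0.2, 0.2, 0.5, 0, 0], [0, 0, 1, 0, 0], [0, 0, 1, 0, 0], [0, 0, 1, 0, 0], [0, 0, 0.4, 0, 0], [0, 0, 0.3, 0, 0], [0, 0, 0.3, 0, 0], [0, 0, 0.3, 0, 0], [0, 0, 0.3, 0, 0], [0, 0, 0.3, 0, 0], [0, 0, 0, 0, 0]]]}}

```text
time_s: 2.62
tool_pos: [0.3713, 0.2275, 0.2201]
tcp_rot: [-3.141, -0.001, -0.447]
wrist_force: [-1.6, -0.7, 5.4]
gripper_width: -0.0
grip_force: 2.5
```

Request:
{"op": "jog_arm", "data": {"moves": [[[0, 0, 0.1, 0, 0], [0, 0, 0.1, 0, 0], [0, 0, 0, 0, 0], [0, 0, 0, 0, 0], [0, 0, 0, 0, 0]]]}}

```text
time_s: 3.03
tool_pos: [0.3714, 0.2275, 0.2199]
tcp_rot: [-3.14, -0.001, -0.447]
wrist_force: [-7.4, -2.2, 16.0]
gripper_width: 0.0001
grip_force: 7.5
```

The force rose to 16 N with no further travel, so the cap is home. I'll lift, open and move over the wide can.

Request:
{"op": "jog_arm", "data": {"moves": [[[0, 0, -1, 0, 0], [0, 0, -2, 0, 0], [0, 0, -2, 0, 0], [0, 0, -1, 0, 80], [2.11, -1.4, 0, 0, 80], [2.11, -1.4, 0, 0, 80], [2.11, -1.4, 0, 0, 80], [2.11, -1.4, 0, 0, 80], [2.11, -1.4, 0, 0, 80], [2.11, -1.4, 0, 0, 80], [2.11, -1.4, 0, 0, 80], [2.11, -1.4, 0, 0, 80], [0, 0, 0, 0, 80], [0, 0, 0, 0, 80], [0, 0, 0, 0, 80]]]}}

```text
time_s: 4.28
tool_pos: [0.5713, 0.255, 0.2767]
tcp_rot: [3.141, 0.001, -0.448]
wrist_force: [-0.7, -0.2, 0.5]
gripper_width: 0.0686
grip_force: 0.0
```

```bash
python3 - <<'E'
import cv2
from h import *
I=manip.capture("top");J=manip.capture("side");s=manip.sense();print({k:np.round(s[k],4) for k in("time_s","tool_pos","tcp_rot","wrist_force","gripper_width")})
a=cv2.resize(I[150:280,220:340],(480,520))[:,:,::-1];b=cv2.resize(J[120:250,240:360],(480,520))[:,:,::-1]
cv2.imwrite("pics/a3.png",cv2.resize(np.hstack([a,b]),(790,428)))
Rm=R.from_euler("xyz",s["tcp_rot"]).as_matrix()
print("to wide cm",(Rm.T@(np.array([.5725,.2555,.112])-s["tool_pos"])*100).round(2))
print("tall cap expected side px shut/up",proj("side",[.3715,.228,.198]),proj("side",[.3715,.228,.214]))
print(proj("top",[.3715,.228,.198]),proj("top",[.3715,.228,.214]))
E
```

```text
{'time_s': np.float64(4.3833), 'tool_pos': array([0.5709, 0.2552, 0.2776]), 'tcp_rot': array([-3.1414,  0.    , -0.4473]), 'wrist_force': array([0.2613, 0.103 , 0.2527]), 'gripper_width': np.float64(0.0681)}
to wide cm [ 0.13 -0.1  16.56]
tall cap expected side px shut/up (np.float64(254.48387955648528), np.float64(201.59750200588158)) (np.float64(254.0522426605423), np.float64(195.27684531199932))
(np.float64(270.7642946945179), np.float64(255.0264054316638)) (np.float64(270.21314704782776), np.float64(255.28876182038587))
```

View pics/a3.png

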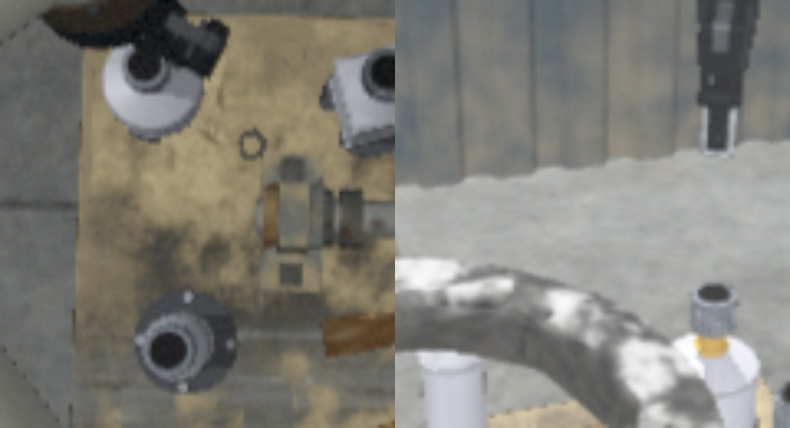

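The tall cap has dropped out of sight behind the wheel rim, so it is shut. In the side crop the wide cap at (713,300) lies straight under the open fingers at (717,140). I'll go down, close on the cap and read the result.

Request:
{"op": "jog_arm", "data": {"moves": [[[0.1, -0.1, 2.5, 0, 80], [0, 0, 2.5, 0, 80], [0, 0, 2.5, 0, 80], [0, 0, 2.5, 0, 80], [0, 0, 2, 0, 80], [0, 0, 1.5, 0, 80], [0, 0, 1.5, 0, 80], [0, 0, 1.5, 0, 80], [0, 0, 0, 0, 80], [0, 0, 0, 0, 0], [0, 0, 0, 0, 0], [0, 0, 0, 0, 0], [0, 0, 0, 0, 0], [0, 0, 0, 0, 0], [0, 0, 0, 0, 0]]], "squeeze": 40}}

```text
time_s: 5.63
tool_pos: [0.5736, 0.2564, 0.1142]
tcp_rot: [-3.139, -0.002, -0.447]
wrist_force: [-2.2, 0.4, 8.1]
gripper_width: 0.0332
grip_force: 40.0
```

The opening is 33 mm, so the fingers hold the cap. Pulling it up 16–17 mm.

Request:
{"op": "jog_arm", "data": {"moves": [[[0, 0, -0.3, 0, 0], [0, 0, -0.3, 0, 0], [0, 0, -0.3, 0, 0], [0, 0, -0.3, 0, 0], [0, 0, -0.3, 0, 0], [0, 0, -0.3, 0, 0], [0, 0, 0, 0, 0], [0, 0, 0, 0, 0], [0, 0, 0, 0, 0]]]}}

```text
time_s: 6.38
tool_pos: [0.5736, 0.2564, 0.1304]
tcp_rot: [-3.139, -0.001, -0.448]
wrist_force: [5.1, 4.9, -4.1]
gripper_width: 0.0329
grip_force: 44.0
```

Request:
{"op": "jog_arm", "data": {"moves": [[[0, 0, -0.15, 0, 0], [0, 0, -0.15, 0, 0], [0, 0, 0, 0, 0], [0, 0, 0, 0, 0], [0, 0, 0, 0, 0]]]}}

```text
time_s: 6.8
tool_pos: [0.5735, 0.2563, 0.1305]
tcp_rot: [-3.14, 0.0, -0.449]
wrist_force: [8.6, 5.9, -14.7]
gripper_width: 0.0326
grip_force: 43.0
```

It is at the stop: the force grew to 15 N with no travel. I'll ease off, open, back out and look.

Request:
{"op": "jog_arm", "data": {"moves": [[[0, 0, 0.2, 0, 0], [0, 0, 0, 0, 0], [0, 0, 0, 0, 85], [0, 0, 0, 0, 85], [0, 0, 0, 0, 85], [0, 0, 0, 0, 85], [0, 0, 0, 0, 85], [0, 0, -1, 0, 85], [0, 0, -2, 0, 85], [0, 0, -3, 0, 85], [0, 0, -3, 0, 85], [0, 0, -3, 0, 85], [0, 0, -2, 0, 85], [-2.5, -2, 0, 0, 85], [-2.5, -2, 0, 0, 85], [-2.5, -2, 0, 0, 85], [-2.5, -2, 0, 0, 85], [0, 0, 0, 0, 85], [0, 0, 0, 0, 85], [0, 0, 0, 0, 85]]]}}

```text
time_s: 8.47
tool_pos: [0.5174, 0.3709, 0.2719]
tcp_rot: [-3.142, -0.0, -0.447]
wrist_force: [-0.1, -0.2, -0.1]
gripper_width: 0.0725
grip_force: 0.0
```

```bash
python3 - <<'E'
import cv2
from h import *
I=manip.capture("top");J=manip.capture("side");s=manip.sense();print({k:np.round(s[k],4) for k in("time_s","tool_pos","wrist_force","gripper_width")})
for n,p in(("wide up",[.5725,.2555,.142]),("wide shut",[.5725,.2555,.126]),("sq shut",[.5648,.0823,.162])):
    q=np.array(proj("side",p));print(n,"px",q.round(1),"crop",((q-[240,185])*5).round())
cv2.imwrite("pics/s4.png",cv2.resize(J[185:275,240:390],(750,450),interpolation=cv2.INTER_CUBIC)[:,:,::-1])
E
```

```text
{'time_s': np.float64(8.5667), 'tool_pos': array([0.5179, 0.3702, 0.2717]), 'wrist_force': array([-0.0189, -0.3136, -0.0691]), 'gripper_width': np.float64(0.0725)}
wide up px [336.2 202.9] crop [481.  89.]
wide shut px [335.8 208.4] crop [479. 117.]
sq shut px [362.7 239.2] crop [614. 271.]
```

View pics/s4.png

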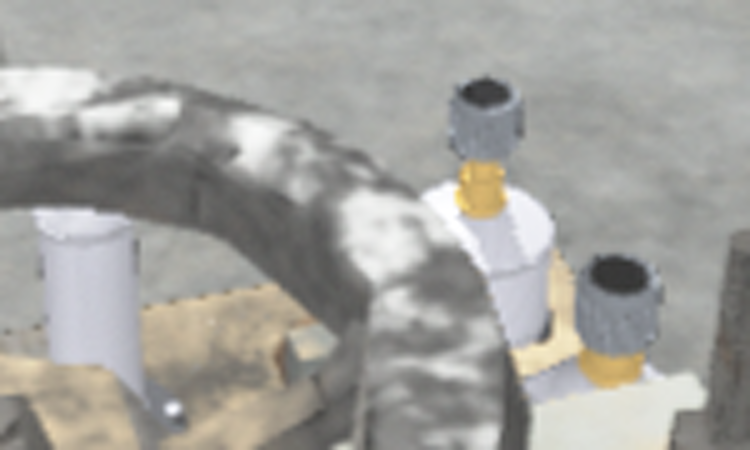

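The wide cap is up: its disc is at (486,92) in the crop, against 89 expected when up. The square cap has not moved (619,273), the tall cap is hidden behind the rim, and the arm is clear. Handing in.

```bash
python3 -c "
from workcell import manip
print(manip.finish_job())"
```

```text
the job is handed in; nothing more can be done
None
```

The job is handed in (no verdict was returned): the tall can's cap is pressed home (judged by force and by it dropping out of view, not seen directly), the wide can's cap is up at its stop, the square can's cap is still shut, and the gripper is open and clear.

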